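# Nudge the weighing pan back into its seat and zero the scale

### The job

The round steel pan of the portion scale has been knocked out of its seat and lies on the scale's deck, next to the round recess it belongs in. Without picking it up, push it across the deck with the fingertips until it drops over the rim and lies flat at the bottom of the recess; then press the round zero key fully down and let it go. Do not press the oblong power key, do not press the zero key before the pan is seated, and leave the timer on the deck and everything else standing where it is.

Things in the scene. Friction and masses are not known exactly. Their poses are not given: they have to be found in the camera images.
- scale: low bench portion scale fixed to the table: black housing with a flat grey deck, 190 (x) x 320 (y) x 40 mm high. Origin: centre of its underside on the table; x points to its far edge, y along its long side to the left. The deck's top is 40 mm above the origin. The round pan seat lies in the far half (30 mm to +x, y = 0); the keypad (round key, dark window, oblong key) lies in a row along the near edge, 68 mm to -x.
- seat (a point): centre of the floor of the round recess in the deck, 101 mm across, 9 mm deep, flat floor, straight walls with a 1.5 mm chamfer at the rim; its axes are those of the scale. This floor is 31 mm above the table.
- pan: weighing pan: plain solid stainless steel disc, 96 mm across, 12 mm thick, about 0.18 kg, loose. Origin: centre of its underside, z up. It starts flat on the deck to the left or to the right of the recess, just clear of it (about 100 mm between the centres); the timer stands on the other side. Seated, its underside lies on the recess floor and its top stands 3 mm above the deck.
- zero_key (a joint): travel of the round zero key in m: 0 up, 0.005 fully down; a spring lifts it again, about 0.7 N at the start of travel to 4.2 N fully down.
- zero_key_top (a point): centre of the top of the round zero key, 24 mm across, standing 8 mm above the deck; on the scale it lies 68 mm to -x and 48 mm to +y of the origin. It is pressed straight down.
- power_key (a joint): travel of the oblong power key in m, 0 up, 0.005 fully down; not to be pressed.
- power_key_top (a point): centre of the top of the oblong power key, 11 x 27 mm, standing 8 mm above the deck; 68 mm to -x and 48 mm to -y of the scale's origin.
- timer_foot (a point): underside centre of the loose wind-up kitchen timer, 62 mm across, 44 mm high, that stands on the deck on the other side of the recess from the pan; leave it alone.
- foil_liners_foot (a point): underside centre of a stack of foil baking cups, 72 mm across, 61 mm high, on the table to the left; leave alone.
- spice_jar_foot (a point): underside centre of a spice jar, 47 mm across, 98 mm high, on the table to the right; leave alone.
- cupcake_foot (a point): underside centre of a frosted cupcake, 75 mm across, 74 mm high, on the table to the right; leave alone.
- tape_roll_foot (a point): underside centre of a roll of tape lying flat, 100 mm across, 25 mm high, on the table to the left; leave alone.
There are look-alikes about, which are no part of the job. There is more than one size of the pan; the job needs the smallest.

How it is judged:
By the outcome, as a careful person would: the job done as asked, in the order asked, and still so for the second after the job is handed in, with the robot touching nothing.
It also fails if it takes over 48 s, if anything falls off the work surface, if the arm or the gripper's body presses on something with over 40 N, if the wrist force passes 120 N, or if a joint passes its speed limit or range.

### The arm

A 6-joint arm with a two-finger parallel gripper is mounted at the origin on the work surface; the furniture and walls round the work are solid. World frame = base frame: x ahead of the robot, y to its left, z up, the work surface at z = 0. Lengths are in m, angles in rad, forces in N, time in s.
With the tool pointing down it reaches from about 0.375 to 0.975 m from the base axis. Payload 3.8 kg.
Tool frame: the origin (TCP) lies on the centre line of the jaws, within the pads' length; the fingertips stand 22 mm ahead of it and the grasp point (between the pads) lies 3 mm ahead of it; z points along the fingers, x is the direction in which the jaws open and shut, and the axes are right-handed (so a half turn about z gives the same grasp; the last joint's range is limited). The gripper opens to 85 mm and grips with 20 to 120 N. Pads are 22 mm wide; open, the fingers measure 114 mm over their backs; the gripper's body (76 mm by 85 mm) begins 54 mm behind the grasp point. The pads swing forward as they close: fully open they stand 13 mm farther back than shut.
Start: joints at [-1.269, 0.264, 1.604, -0, 1.274, -0.037], TCP at [0.224, -0.637, 0.253] pointing down, gripper open.
Joint ranges: [-2.63, 2.63], [-0.94, 2.18], [0.31, 2.57], [-1.31, 4.45], [0, 2.66], [-2.55, 2.55]. Speed limits (rad/s): [2.57, 2.57, 3.14, 3.14, 3.14, 3.14].

### API

Orientations are given as a rotation vector (axis times angle).
In Python, from workcell import bot, viewer gives the robot as it stands.
- The arm moves only by the tool move_arm, never from a script. Its argument "series" is text: rows parted by semicolons, each of 7 numbers parted by spaces: the turn, a rotation vector about the tool's x, y, z scaled (see below), then the shift along the tool's x, y, z scaled (see below), then the opening, from -1 (shut) to 1 (fully open). A call has exactly 8 rows; each row is the pose to reach, as a shift and turn from the pose commanded when the call began, along the tool's axes at that moment; what a row does not reach only later rows make up. The controller multiplies each number of a shift by 100 mm and each number of a turn by 120 degrees. A row lasts 1/10 s, in which the tool goes at most 50 mm and 8.59 degrees, less where a joint would pass 70% of its speed; a pose out of reach is approached as far as the arm can. A call with a number of a shift or a turn outside -1 to 1 is refused whole. A call with a gripper value outside its range is refused whole. The fingers move at their own pace and stop on an object; "squeeze" is the grip in N (left out, the last holds). Time passes only in rows, so rows that repeat a pose let the fingers close, or fill a call up. It gives the time, the measured TCP pose, the force and the opening at its end, in the units of the state.
- bot.read_state(): the state, without advancing time (a new reading comes with each control period).
- viewer.read_camera(name): name is "scene" or "top"; returns a dict with "pixels" (400x640x3 uint8, red, green, blue), "K" (3x3 intrinsics, pixels), "world_to_cam" (4x4, takes a point from world to camera coordinates). Camera axes: x right, y up, looking along -z (the intrinsics and any distortion apply to the point x, -y, -z); pixel columns grow to the right and rows downward; lengths in m; the calibration is good to about 2 mm. A picture is of the moment at which its call begins. There is no depth.
- bot.finish_job(): hands the job in, once; it reports no verdict.
The state is a dict: "time": time; "q": joint angles; "joint_vel": joint speeds; "joint_torque": joint torques, N m; "tool_pos": TCP position; "tcp_rot": TCP orientation; "wrist_force": force on the tool from outside, world axes, zero at the start; "torque": the same for the moment, N m; "width": opening from 0.0 (shut) to 1.0 (fully open).
Only numpy, scipy, OpenCV 4.12 (cv2) and the standard library are available. Lean on these libraries where they do the work, as an engineer would, in place of code of your own. Each camera call takes 0.05 s, during which the arm holds its last target.

## Working session

There is one attempt and no reset: what is moved stays moved. The work goes in short steps, Python scripts to look and compute and a tool call to move; the robot and the scene stay as the last step left them, time stands still between calls to the robot, and variables do not carry over. Pictures are saved under pics/ and viewed, and the job is handed in when it is done.

Besides the shell and the picture viewer there is one more tool, called by a JSON object that holds its "api" and its "payload", one argument or row to a line. move_arm: Moves the arm, as the interface text tells. Its arguments: {"type":"object","properties":{"series":{"type":"string"},"squeeze":{"type":"number"}},"required":["series"]}

```bash
mkdir -p pics; ls
python3 - <<'E'
from workcell import bot, viewer
import cv2,json,numpy as np
s=bot.read_state(); print(s)
for n in("scene","top"):
    d=viewer.read_camera(n); cv2.imwrite(f"pics/{n}0.png",d["pixels"][:,:,::-1]); print(n,d["K"],d["world_to_cam"],[k for k in d])
E
```

```text
pics
{'time': 0.0, 'q': array([-1.26891088e+00,  2.64759242e-01,  1.60536420e+00,  7.49964678e-07,
        1.27371763e+00, -3.69069059e-02]), 'joint_vel': array([ 5.84635171e-06,  1.79692799e-04, -3.18009940e-04, -9.24836116e-04,
        2.42751849e-03,  4.46933434e-04]), 'joint_torque': array([ 3.97270969e-04, -5.15107799e+01, -3.67317116e+01,  8.80017637e-05,
        1.29002100e-02,  1.30745966e-05]), 'tool_pos': array([ 0.22412609, -0.63598062,  0.25196317]), 'tcp_rot': array([-2.56303546,  1.81434885,  0.00280348]), 'wrist_force': array([-0.03168701, -1.45476385,  0.21817495]), 'torque': array([-0.01037215, -0.05972315,  0.02704633]), 'width': 1.0003994956425732}
scene [[376.18792628   0.         320.62885728]
 [  0.         376.18792628 199.99601131]
 [  0.           0.           1.        ]] [[-0.7619862  -0.64716015 -0.02368059  0.39086958]
 [ 0.34747759 -0.43944109  0.82834223 -0.24803573]
 [-0.54647631  0.62295687  0.5597217  -1.03168128]
 [ 0.          0.          0.          1.        ]] ['pixels', 'K', 'world_to_cam']
top [[476.16973259   0.         322.36315647]
 [  0.         476.16973259 192.78926067]
 [  0.           0.           1.        ]] [[ 0.01569443 -0.9997135   0.01807206 -0.04308535]
 [ 0.99721162  0.01696884  0.07267074 -0.49663946]
 [-0.07295658  0.01688115  0.99719224 -1.41266452]
 [ 0.          0.          0.          1.        ]] ['pixels', 'K', 'world_to_cam']
```

View pics/scene0.png

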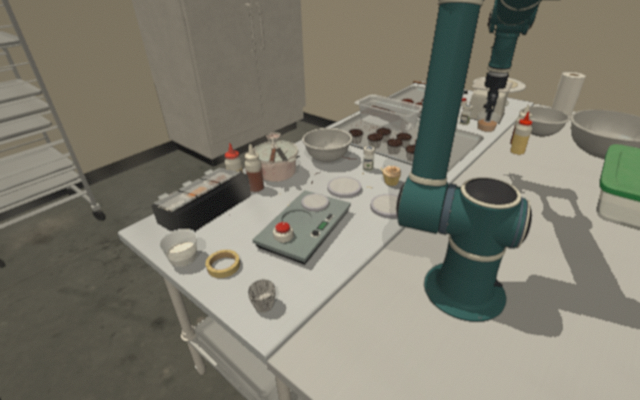

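View pics/top0.png

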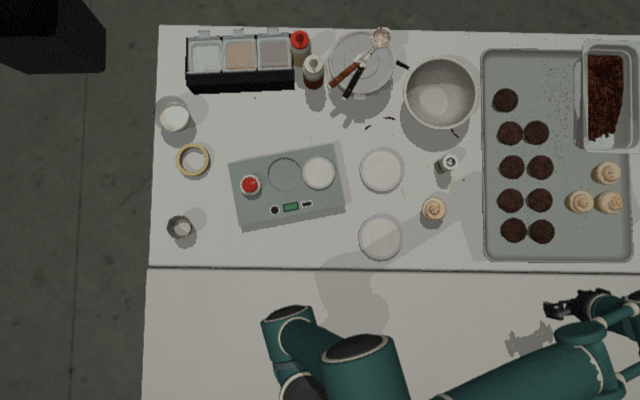

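The top view shows the scale near (287,187), with the recess at (284,174). There are three discs: one on the deck at (319,173), and larger ones on the table at (381,170) and (380,237). The smallest one, on the deck next to the recess, fits the description of the pan. The red timer stands at (251,184). I'll enlarge this area and measure it.

```bash
cat > h.py <<'E'
import numpy as np,cv2
from workcell import bot,viewer
def proj(d,P):
    P=np.atleast_2d(P); c=P@d["world_to_cam"][:3,:3].T+d["world_to_cam"][:3,3]
    p=c*[1,-1,-1]; u=p@np.array(d["K"]).T; return u[:,:2]/u[:,2:]
def ray(d,uv,z):
    uv=np.atleast_2d(uv).astype(float); K=np.array(d["K"]);R=d["world_to_cam"][:3,:3];t=d["world_to_cam"][:3,3]
    p=np.c_[(uv-K[:2,2])/[K[0,0],K[1,1]],np.ones(len(uv))]*[1,-1,-1]
    w=p@R; C=-R.T@t; s=(z-C[2])/w[:,2]; return C+w*s[:,None]
def crop(d,x0,y0,x1,y1,s,fn,pts=None):
    im=cv2.resize(d["pixels"][y0:y1,x0:x1,::-1],None,fx=s,fy=s,interpolation=cv2.INTER_CUBIC)
    if pts is not None:
        for c in pts: cv2.polylines(im,[np.round(((c-[x0,y0]+.5)*s-.5)*8).astype(np.int32)],True,(0,0,255),1,cv2.LINE_AA,3)
    cv2.imwrite(fn,im)
E
python3 - <<'E'
from h import *
d=viewer.read_camera("top"); np.save("top.npy",d,allow_pickle=True)
crop(d,220,130,410,270,4,"pics/c1.png")
e=viewer.read_camera("scene"); np.save("scene.npy",e,allow_pickle=True)
crop(e,240,160,400,270,5,"pics/c2.png")
print(ray(d,[(284,174),(251,184),(319,173),(275,210),(307,204)],.04),ray(d,[(381,170)],0.01))
E
```

```text
[[ 0.54960505  0.08000719  0.04      ]
 [ 0.51815953  0.17677559  0.04      ]
 [ 0.55442971 -0.02368345  0.04      ]
 [ 0.44247734  0.10419376  0.04      ]
 [ 0.46173692  0.01025977  0.04      ]] [[ 0.5704013  -0.21231061  0.01      ]]
```

View pics/c1.png

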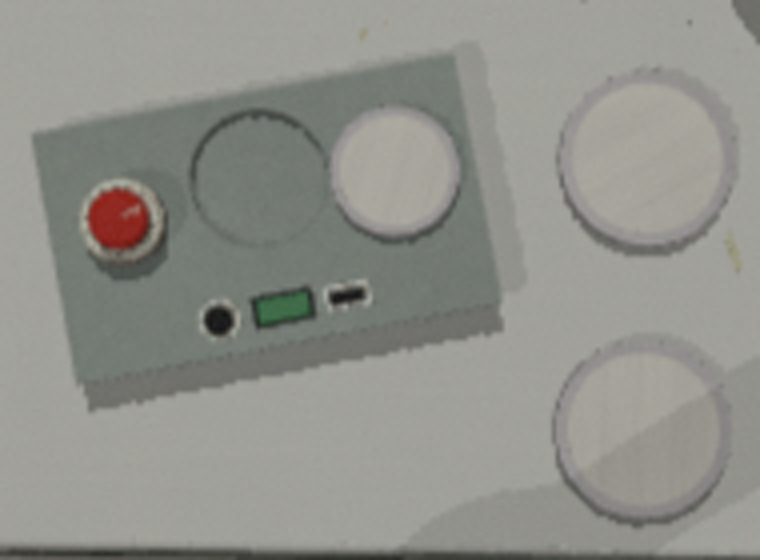

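View pics/c2.png

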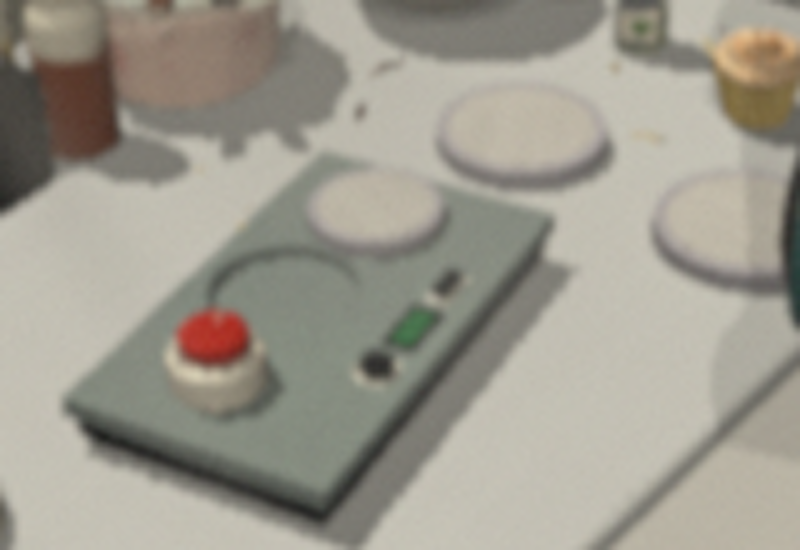

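Run:
```python
from h import *
from scipy.optimize import least_squares
d=np.load("top.npy",allow_pickle=True).item();e=np.load("scene.npy",allow_pickle=True).item()
f=lambda c:(np.array(c)+.5)/4-.5+[220,130]
g=lambda c:(np.array(c)+.5)/5-.5+[240,160]
cor=f([(33,132),(456,54),(501,305),(78,383)])
loc=np.array([(.095,.16,.04),(.095,-.16,.04),(-.095,-.16,.04),(-.095,.16,.04)])
W=ray(d,cor,.04);print(W,np.linalg.norm(np.roll(W,-1,0)-W,axis=1))
def T(p,l):
    c,s=np.cos(p[2]),np.sin(p[2]); l=np.atleast_2d(l); return np.c_[p[0]+c*l[:,0]-s*l[:,1],p[1]+s*l[:,0]+c*l[:,1],l[:,2]]
kl=np.array([(-.068,.048,.048),(-.068,-.048,.048)]);kp=f([(219,319.5),(347,295)])
# scene
sc=g([(322,152),(553,217),(322,512),(66,405)])
skp=g([(375,366),(449,282)])
def r(p,w=0):
    a=np.r_[(proj(d,T(p,loc))-cor).ravel(),(proj(d,T(p,kl))-kp).ravel()]
    b=np.r_[(proj(e,T(p,loc))-sc).ravel(),(proj(e,T(p,kl))-skp).ravel()]
    return a if w==0 else b if w==1 else np.r_[a,b]
for w in(0,1,2):
    o=least_squares(r,[.53,.07,.18],args=(w,));print(w,o.x,np.round(o.fun.reshape(-1,2),2).tolist())
    p=o.x
    print("seat",T(p,(.03,0,.031)),"zero",T(p,kl))
# pan
pc=f((395,171)); print("pan circle approx",ray(d,pc,.05))
p=least_squares(r,[.53,.07,.18],args=(0,)).x
np.save("p.npy",p)
t=np.linspace(0,2*np.pi,60)
ring=lambda c,R,z:np.c_[c[0]+R*np.cos(t),c[1]+R*np.sin(t),0*t+z]
pw=ray(d,pc,.05)[0]
S=T(p,(.03,0,.04))[0]
tim=ray(d,f((119,219)),.084)[0];print("timer",tim)
z=T(p,kl)[0]
P=[T(p,loc),ring(pw,.048,.052),ring(pw,.048,.04),ring(S,.0505,.04),ring(z,.012,.048)]
crop(d,220,130,410,270,4,"pics/c3.png",[proj(d,x) for x in P])
crop(e,240,160,400,270,5,"pics/c4.png",[proj(e,x) for x in P])
```

```text
[[ 0.58054485  0.24680269  0.04      ]
 [ 0.64485119 -0.06586716  0.04      ]
 [ 0.45804547 -0.10176463  0.04      ]
 [ 0.39562317  0.20830913  0.04      ]] [0.31921425 0.19022356 0.31629461 0.18888564]
0 [0.51986708 0.07197667 0.19991042] [[-0.28, -0.23], [0.03, 0.03], [0.66, -0.15], [-0.56, 0.21], [-0.04, -0.02], [0.19, 0.14]]
seat [[0.54926961 0.07793411 0.031     ]] zero [[0.44368943 0.10551717 0.048     ]
 [0.46275326 0.01142907 0.048     ]]
1 [ 0.50601644  0.05169901 -1.5280383 ] [[-9.48, 0.88], [17.9, 18.74], [29.78, -8.6], [4.8, -25.16], [-27.28, -11.32], [-19.35, 16.44]]
seat [[0.50729879 0.02172643 0.031     ]] zero [[0.55106591 0.12168862 0.048     ]
 [0.45515365 0.1175851  0.048     ]]
2 [ 0.52411151  0.06289004 -0.11290335] [[12.59, -18.48], [13.52, 15.0], [-5.74, 15.61], [-7.76, -17.88], [-4.24, -6.32], [-3.77, 4.03], [-54.51, 36.55], [-29.18, -13.9], [55.05, -51.97], [33.31, 14.18], [-6.3, -1.11], [0.71, 2.72]]
seat [[0.5539205  0.05951013 0.031     ]] zero [[0.4619523  0.11824556 0.048     ]
 [0.4511366  0.02285677 0.048     ]]
pan circle approx [[ 0.55510018 -0.02171956  0.05      ]]
timer [0.51307921 0.17551529 0.084     ]
```

View pics/c3.png

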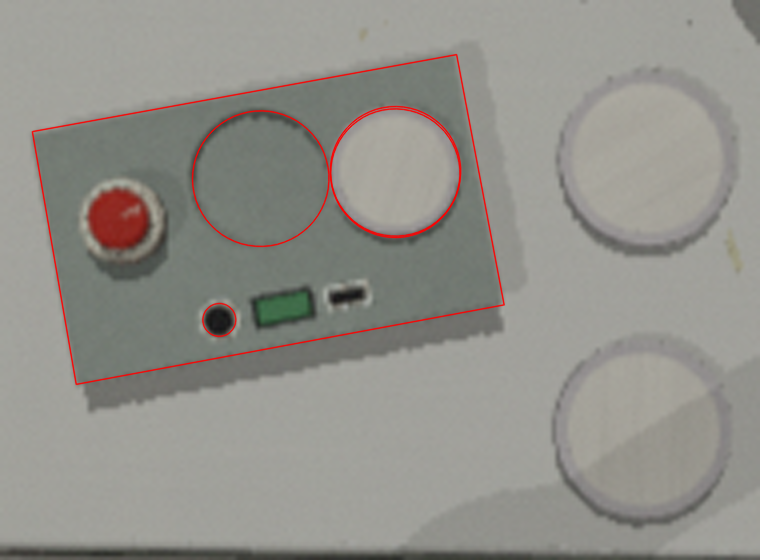

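View pics/c4.png

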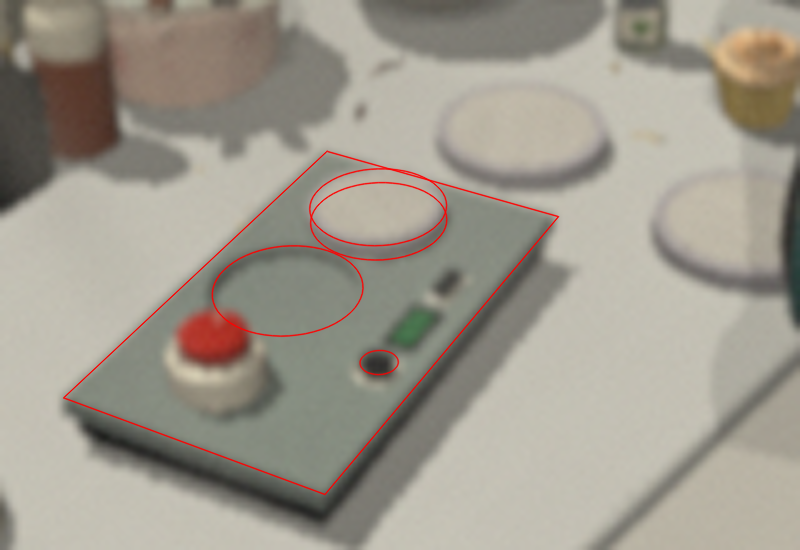

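Both views agree with the fit: the seat is at (0.549, 0.078), the pan at (0.555, -0.022) and the zero key at (0.444, 0.106). The pan outline is 96 mm and the centres are 100 mm apart, as given. Next I'll work out the moves.

```bash
cat >> h.py <<'E'
from scipy.spatial.transform import Rotation as Ro
def to(pos,yaw,width=None,s=None):
    """total shift/turn (move units) from present pose to pos with tool down, tool-x at yaw"""
    s=s or bot.read_state(); R=Ro.from_rotvec(s["tcp_rot"])
    c,sn=np.cos(yaw),np.sin(yaw)
    Rt=Ro.from_matrix(np.array([[c,sn,0],[sn,-c,0],[0,0,-1.]]))
    print("pos",s["tool_pos"].round(4),"turn",((R.inv()*Rt).as_rotvec()/np.radians(120)).round(3),"shift",(R.inv().apply(np.array(pos)-s["tool_pos"])/.1).round(3),"q",s["q"].round(2),"F",s["wrist_force"].round(1),"w",round(s["width"],3),"t",s["time"])
E
python3 - <<'E'
from h import *
s=bot.read_state();print(Ro.from_rotvec(s["tcp_rot"]).as_matrix().round(3))
to((.56,-.09,.15),0.058)
to((.56,-.09,.15),0.058+np.pi)
E
```

```text
[[ 0.332 -0.943 -0.   ]
 [-0.943 -0.332  0.001]
 [-0.001 -0.    -1.   ]]
pos [ 0.2242 -0.6362  0.2524] turn [-0.     0.001 -0.616] shift [-4.034 -4.982  1.03 ] q [-1.27  0.26  1.6   0.    1.27 -0.04] F [ 0.4 -0.6 -0.3] w 0.995 t 0.2
pos [ 0.2242 -0.6362  0.2524] turn [0.001 0.001 0.884] shift [-4.034 -4.982  1.03 ] q [-1.27  0.26  1.6   0.    1.27 -0.04] F [ 0.4 -0.6 -0.3] w 0.995 t 0.2
```

{"api": "move_arm", "payload": {
  "series": "0 0 0 -0.1 -0.12 0 -0.06; 0 0 0 -0.2 -0.25 0 -0.06; 0 0 0 -0.3 -0.37 0 -0.06; 0 0 0 -0.4 -0.5 0 -0.06; 0 0 0 -0.5 -0.62 0 -0.06; 0 0 0 -0.6 -0.75 0 -0.06; 0 0 0 -0.7 -0.87 0 -0.06; 0 0 0 -0.8 -1 0 -0.06"
}}

```text
time: 1.0
tool_pos: [0.2928, -0.5267, 0.2534]
tcp_rot: [2.564, -1.815, 0.0]
wrist_force: [0.3, 0.7, 0.1]
width: 0.472
```

{"api": "move_arm", "payload": {
  "series": "0 0 0 -0.1 -0.12 0 -0.06; 0 0 0 -0.2 -0.25 0 -0.06; 0 0 0 -0.3 -0.37 0 -0.06; 0 0 0 -0.4 -0.5 0 -0.06; 0 0 0 -0.5 -0.62 0 -0.06; 0 0 0 -0.6 -0.75 0 -0.06; 0 0 0 -0.7 -0.87 0 -0.06; 0 0 0 -0.8 -1 0 -0.06"
}}

```text
time: 1.8
tool_pos: [0.3604, -0.4181, 0.2533]
tcp_rot: [2.564, -1.815, 0.0]
wrist_force: [0.3, 0.8, 0.5]
width: 0.469
```

{"api": "move_arm", "payload": {
  "series": "0 0 0 -0.1 -0.12 0 -0.06; 0 0 0 -0.2 -0.25 0 -0.06; 0 0 0 -0.3 -0.37 0 -0.06; 0 0 0 -0.4 -0.5 0 -0.06; 0 0 0 -0.5 -0.62 0 -0.06; 0 0 0 -0.6 -0.75 0 -0.06; 0 0 0 -0.7 -0.87 0 -0.06; 0 0 0 -0.8 -1 0 -0.06"
}}

```text
time: 2.6
tool_pos: [0.4281, -0.3095, 0.2533]
tcp_rot: [2.564, -1.815, 0.0]
wrist_force: [0.1, 0.0, -0.5]
width: 0.466
```

{"api": "move_arm", "payload": {
  "series": "0 0 0 -0.1 -0.12 0 -0.06; 0 0 0 -0.2 -0.25 0 -0.06; 0 0 0 -0.3 -0.37 0 -0.06; 0 0 0 -0.4 -0.5 0 -0.06; 0 0 0 -0.5 -0.62 0 -0.06; 0 0 0 -0.6 -0.75 0 -0.06; 0 0 0 -0.7 -0.87 0 -0.06; 0 0 0 -0.8 -1 0 -0.06"
}}

```text
time: 3.4
tool_pos: [0.4957, -0.2008, 0.2533]
tcp_rot: [2.564, -1.815, -0.0]
wrist_force: [-0.4, 0.7, 1.0]
width: 0.467
```

Run:
```python
from h import *
to((.56,-.09,.15),0.058)
```

```text
pos [ 0.4957 -0.2008  0.2533] turn [ 0.     0.    -0.616] shift [-0.831 -0.974  1.033] q [-0.43 -0.    1.9  -0.    1.24  0.8 ] F [-0.4  0.7  1. ] w 0.467 t 3.4
```

{"api": "move_arm", "payload": {
  "series": "0 0 -0.06 -0.1 -0.12 0.1 -0.06; 0 0 -0.13 -0.2 -0.24 0.2 -0.06; 0 0 -0.2 -0.3 -0.36 0.3 -0.06; 0 0 -0.27 -0.4 -0.48 0.4 -0.06; 0 0 -0.34 -0.5 -0.6 0.5 -0.06; 0 0 -0.41 -0.6 -0.72 0.6 -0.06; 0 0 -0.48 -0.72 -0.85 0.7 -0.06; 0 0 -0.55 -0.83 -0.97 0.8 -0.06"
}}

```text
time: 4.2
tool_pos: [0.5596, -0.0901, 0.1729]
tcp_rot: [3.139, -0.116, -0.0]
wrist_force: [0.6, -0.2, 0.4]
width: 0.468
```

Run:
```python
from h import *
to((.559,-.094,.10),0.058)
for n in("top","scene"):
    d=viewer.read_camera(n); crop(d,220,100,420,250,4,f"pics/{n}5.png")
```

```text
pos [ 0.5596 -0.0901  0.1729] turn [ 0.     0.    -0.063] shift [-0.003  0.04   0.729] q [-0.2   0.13  1.92 -0.    1.09 -0.13] F [ 0.6 -0.2  0.4] w 0.468 t 4.2
```

View pics/scene5.png

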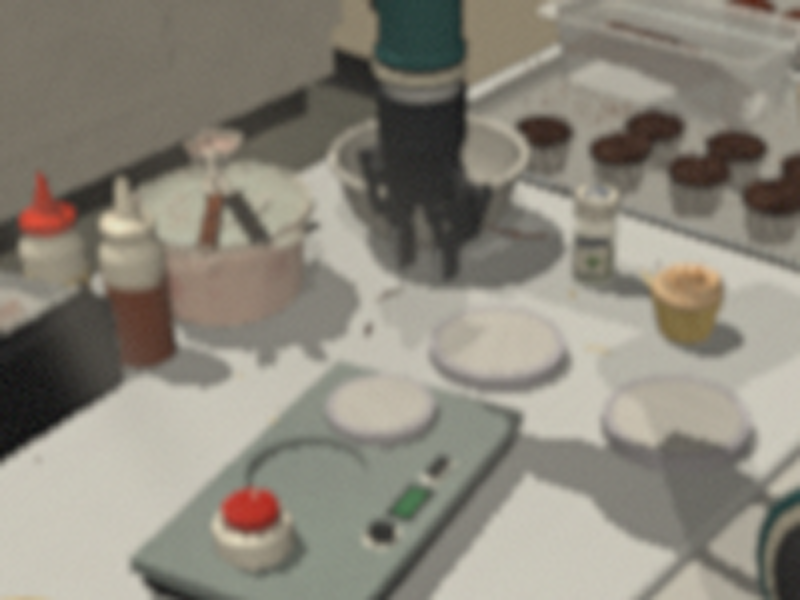

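Run:
```python
from h import *
e=np.load("scene.npy",allow_pickle=True).item(); s=bot.read_state(); R=Ro.from_rotvec(s["tcp_rot"])
for z in(0,.01,.015,.02,.025):
    print(z,[((proj(e,s["tool_pos"]+R.apply([x,0,z]))[0]-[220,100])*4).round(0) for x in(-.027,.027)])
```

```text
0 [array([447., 262.]), array([402., 242.])]
0.01 [array([447., 273.]), array([402., 252.])]
0.015 [array([447., 278.]), array([402., 257.])]
0.02 [array([447., 283.]), array([403., 262.])]
0.025 [array([447., 288.]), array([403., 267.])]
```

{"api": "move_arm", "payload": {
  "series": "0 0 -0.02 0 0.03 0.12 -0.06; 0 0 -0.04 0 0.06 0.25 -0.06; 0 0 -0.06 0 0.08 0.37 -0.06; 0 0 -0.063 0 0.08 0.5 -0.06; 0 0 -0.063 0 0.08 0.65 -0.06; 0 0 -0.063 0 0.08 0.8 -0.06; 0 0 -0.063 0 0.08 0.95 -0.06; 0 0 -0.063 0 0.08 1 -0.06"
}}

```text
time: 5.1
tool_pos: [0.5569, -0.099, 0.0707]
tcp_rot: [-3.14, -0.081, 0.006]
wrist_force: [-0.5, 0.2, -0.2]
width: 0.469
```

Run:
```python
from h import *
to((.559,-.094,.065),0.058)
s=bot.read_state(); R=Ro.from_rotvec(s["tcp_rot"])
d=viewer.read_camera("top"); crop(d,250,130,380,230,6,"pics/t6.png")
d=viewer.read_camera("scene")
P=[proj(d,np.array([s["tool_pos"]+R.apply([x*sg,y,z]) for sg,x,y in((-1,.02,-.011),(-1,.02,.011),(-1,.0345,.011),(1,.0345,.011),(1,.02,.011),(1,.02,-.011))])) for z in(.016,.022)]
crop(d,280,130,380,205,8,"pics/s6.png",P)
```

```text
pos [ 0.5569 -0.099   0.0707] turn [-0.     0.002 -0.003] shift [ 0.024 -0.048  0.057] q [-0.22  0.24  2.   -0.    0.91 -0.27] F [-0.5  0.2 -0.2] w 0.469 t 5.1
```

View pics/s6.png

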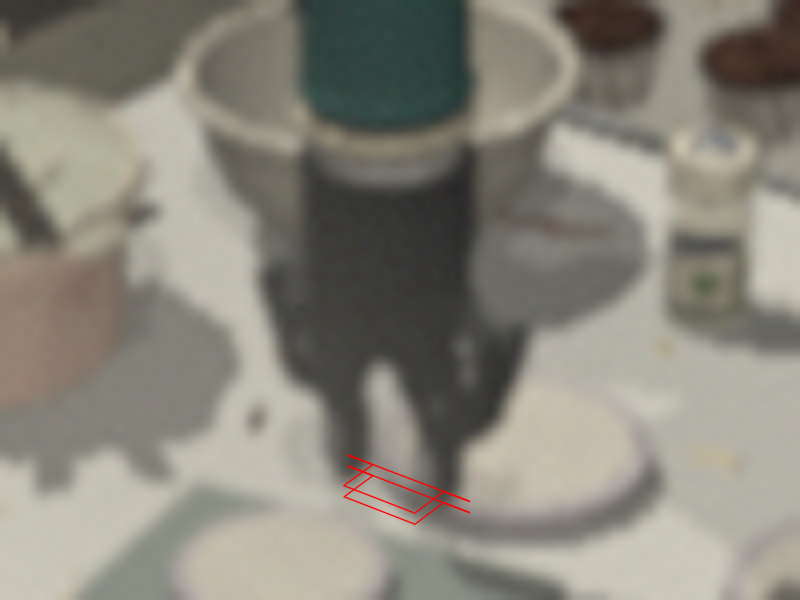

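View pics/t6.png

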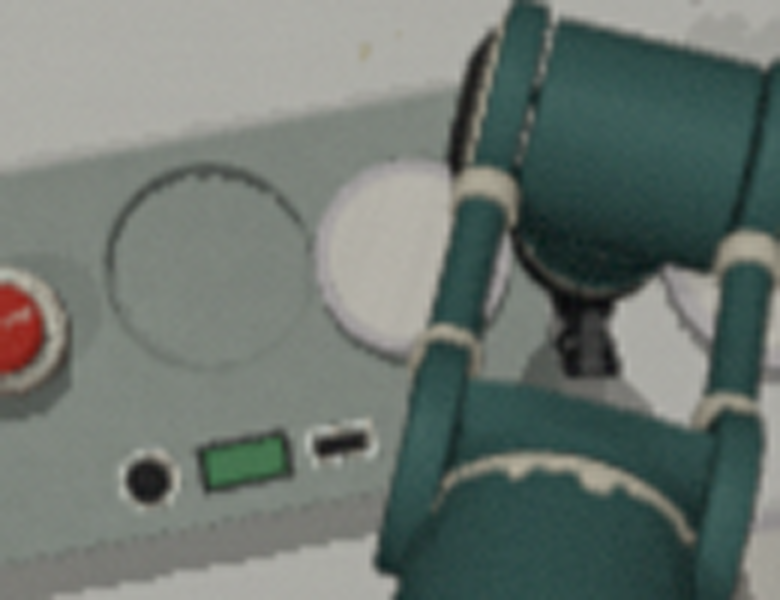

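Run:
```python
from h import *
s=bot.read_state(); R=Ro.from_rotvec(s["tcp_rot"])
d=viewer.read_camera("scene")
P=[proj(d,np.array([s["tool_pos"]+R.apply([x*sg,y,z]) for x,y in((.02,-.011),(.02,.011),(.0345,.011),(.0345,-.011))])) for z in(.016,.022) for sg in(1,-1)]
crop(d,310,160,360,200,16,"pics/s7.png",P)
```

```text
(no output)
```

View pics/s7.png

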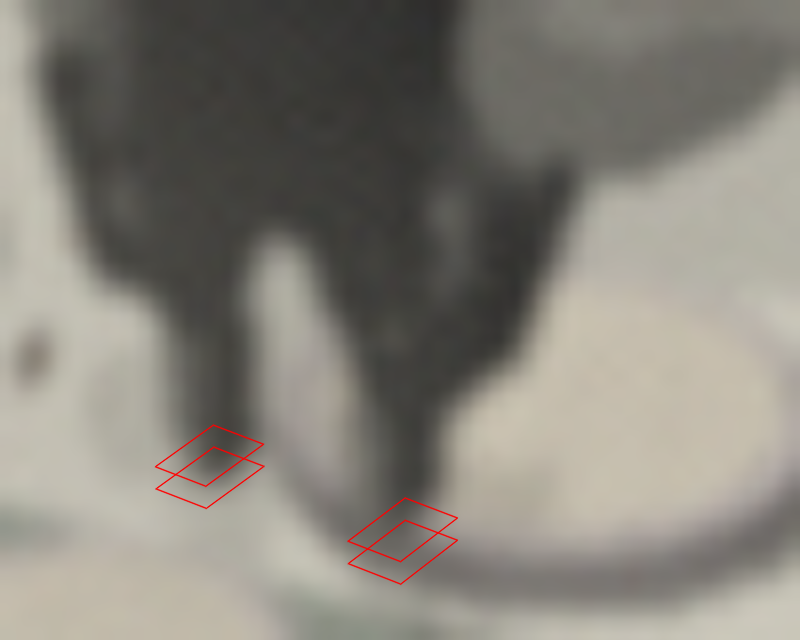

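{"api": "move_arm", "payload": {
  "series": "0 0 0 0.01 0 0.05 -0.06; 0 0 0 0.02 0 0.09 -0.06; 0 0 0 0.024 -0.02 0.095 -0.06; 0 0 0 0.024 -0.05 0.095 -0.06; 0 0 0 0.024 -0.08 0.095 -0.06; 0 0 0 0.024 -0.11 0.095 -0.06; 0 0 0 0.024 -0.14 0.095 -0.06; 0 0 0 0.024 -0.14 0.095 -0.06"
}}

```text
time: 6.05
tool_pos: [0.5602, -0.0847, 0.0639]
tcp_rot: [-3.14, -0.082, -0.0]
wrist_force: [-0.8, -1.0, 0.5]
width: 0.466
```

Run:
```python
from h import *
to((.559,-.085,.061),0.058)
s=bot.read_state(); R=Ro.from_rotvec(s["tcp_rot"])
d=viewer.read_camera("scene")
P=[proj(d,np.array([s["tool_pos"]+R.apply([x*sg,y,z]) for x,y in((.02,-.011),(.02,.011),(.0345,.011),(.0345,-.011))])) for z in(.016,.022) for sg in(1,-1)]
crop(d,280,160,360,220,10,"pics/s8.png",P)
```

```text
pos [ 0.5602 -0.0847  0.0639] turn [-0.    -0.    -0.003] shift [-0.012  0.002  0.029] q [-0.19  0.25  2.    0.    0.89 -0.25] F [-0.8 -1.   0.5] w 0.466 t 6.05
```

View pics/s8.png

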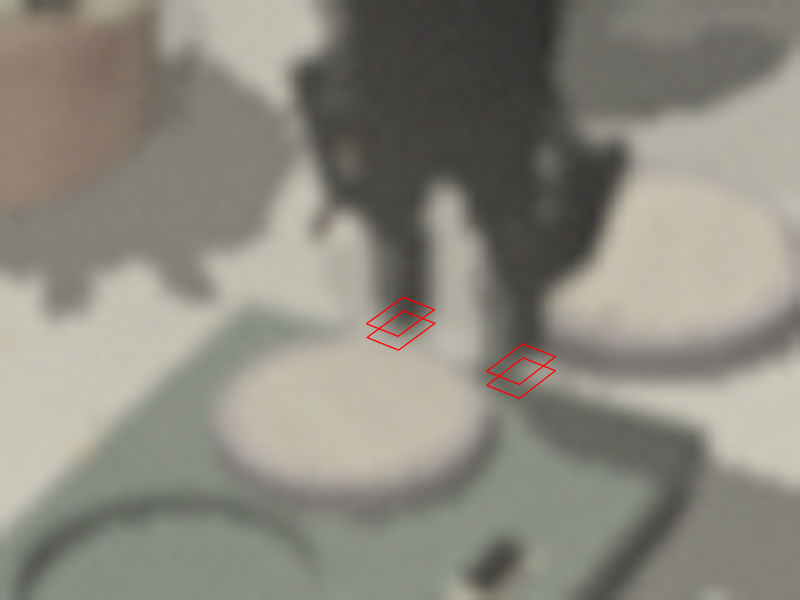

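{"api": "move_arm", "payload": {
  "series": "0 0 0 -0.006 0 0.015 -0.06; 0 0 0 -0.012 0 0.03 -0.06; 0 0 0 -0.013 -0.03 0.03 -0.06; 0 0 0 -0.013 -0.06 0.03 -0.06; 0 0 0 -0.013 -0.09 0.03 -0.06; 0 0 0 -0.013 -0.12 0.03 -0.06; 0 0 0 -0.013 -0.15 0.03 -0.06; 0 0 0 -0.013 -0.18 0.03 -0.06"
}}

```text
time: 6.9
tool_pos: [0.5579, -0.067, 0.0607]
tcp_rot: [3.14, 0.082, -0.0]
wrist_force: [-0.2, -0.2, -0.7]
width: 0.469
```

Run:
```python
from h import *
to((.559,-.085,.061),0.058)
d=viewer.read_camera("scene")
crop(d,280,160,360,220,10,"pics/s9.png")
d=viewer.read_camera("top"); crop(d,220,130,380,230,5,"pics/t9.png")
```

```text
pos [ 0.5579 -0.067   0.0607] turn [ 0.     0.    -0.003] shift [ 0.002  0.18  -0.003] q [-0.16  0.25  2.01 -0.    0.88 -0.22] F [-0.2 -0.2 -0.7] w 0.469 t 6.9
```

View pics/s9.png

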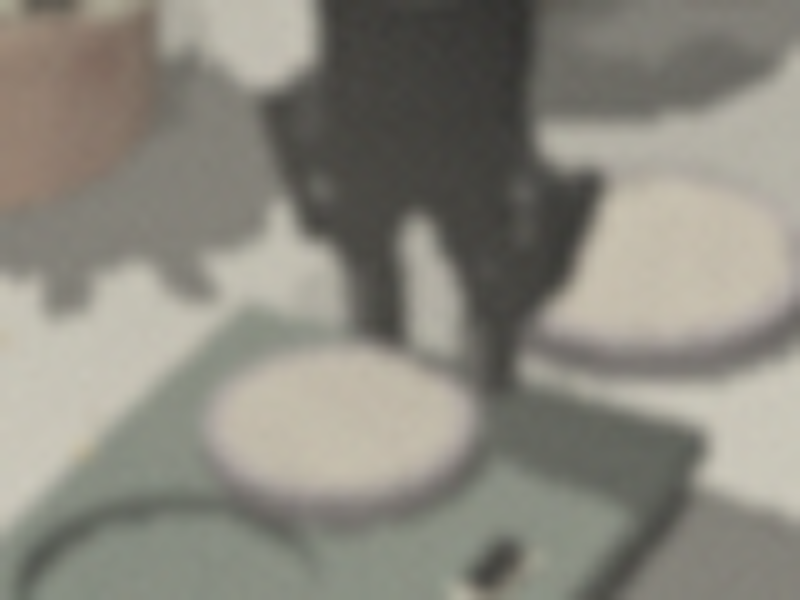

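View pics/t9.png

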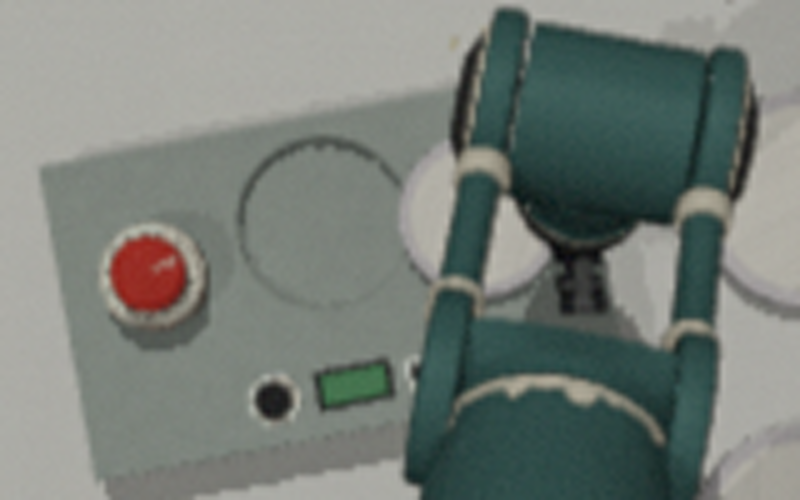

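{"api": "move_arm", "payload": {
  "series": "0 0 0 0 -0.03 0 -0.06; 0 0 0 0 -0.08 0 -0.06; 0 0 0 0 -0.14 0 -0.06; 0 0 0 0 -0.2 0 -0.06; 0 0 0 -0.002 -0.26 0 -0.06; 0 0 0 -0.003 -0.32 0 -0.06; 0 0 0 -0.004 -0.37 0 -0.06; 0 0 0 -0.004 -0.4 0 -0.06"
}}

```text
time: 7.8
tool_pos: [0.5554, -0.0268, 0.0608]
tcp_rot: [-3.141, -0.082, 0.0]
wrist_force: [0.0, -1.2, 1.0]
width: 0.468
```

Run:
```python
from h import *
to((.5523,.023,.061),0.058)
d=viewer.read_camera("scene");np.save("scene2.npy",d,allow_pickle=True)
crop(d,260,160,360,235,8,"pics/s10.png")
d=viewer.read_camera("top"); crop(d,220,130,380,230,5,"pics/t10.png");np.save("top2.npy",d,allow_pickle=True)
```

```text
pos [ 0.5554 -0.0268  0.0608] turn [-0.     0.    -0.003] shift [-0.005 -0.499 -0.002] q [-0.09  0.24  2.03 -0.    0.88 -0.15] F [ 0.  -1.2  1. ] w 0.468 t 7.8
```

View pics/s10.png

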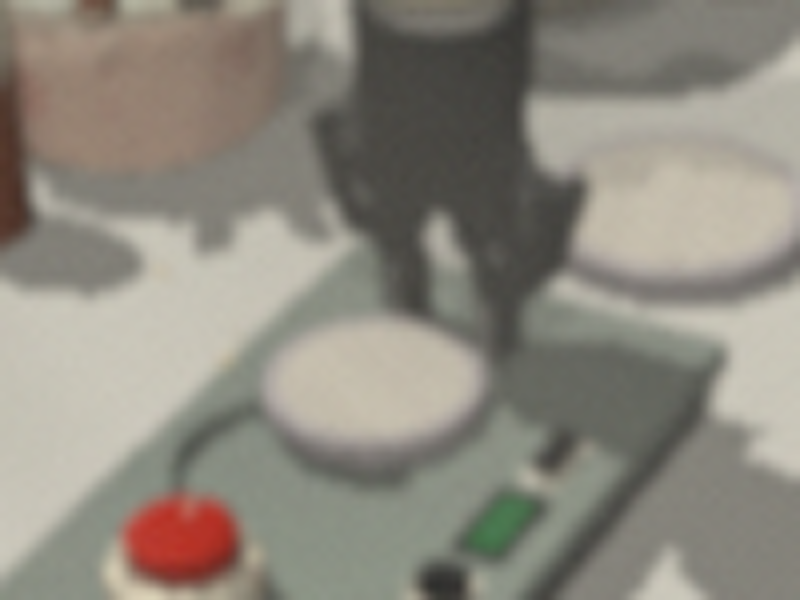

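View pics/t10.png

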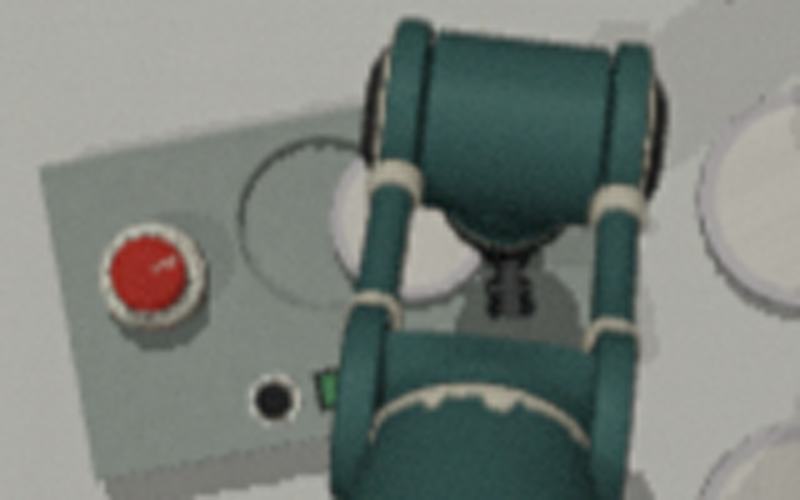

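```bash
cat >> h.py <<'E'
t_=np.linspace(0,2*np.pi,90)
def ring(c,R,z): return np.c_[c[0]+R*np.cos(t_),c[1]+R*np.sin(t_),0*t_+z]
E
python3 - <<'E'
from h import *
e=np.load("scene2.npy",allow_pickle=True).item();d=np.load("top2.npy",allow_pickle=True).item()
T=np.array([.5554,-.0268]);u=np.array([-.055,.9985])
for o in(.05,.054):
    P=[ring(T+u*o,.048,.052)]
    crop(e,260,160,360,235,8,f"pics/s11_{int(o*1000)}.png",[proj(e,x) for x in P])
crop(d,260,130,340,210,8,f"pics/t11.png",[proj(d,ring(T+u*o,.048,.052)) for o in(.05,.054)])
E
```

```text
(no output)
```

View pics/s11_50.png

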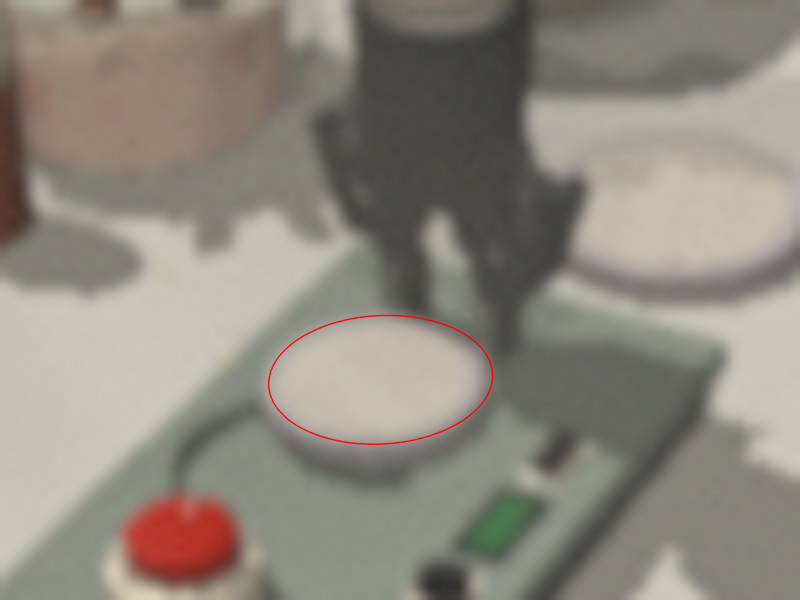

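View pics/t11.png

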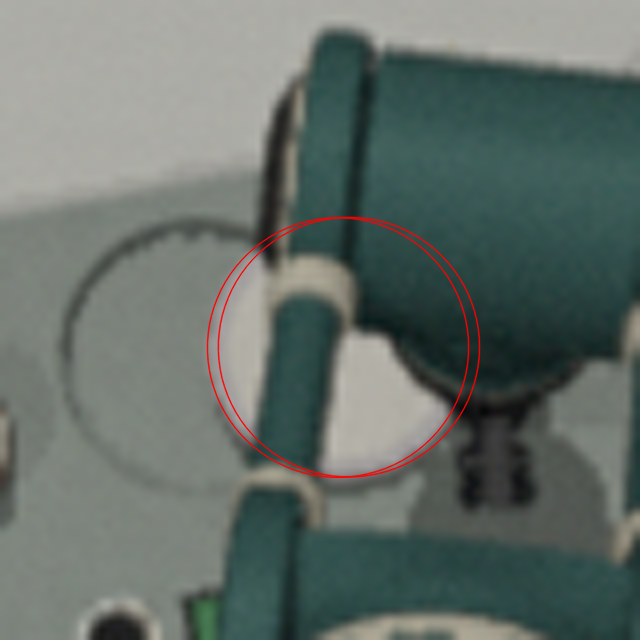

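{"api": "move_arm", "payload": {
  "series": "0 0 0 0 -0.03 0 -0.06; 0 0 0 0 -0.08 0 -0.06; 0 0 0 0 -0.13 0 -0.06; 0 0 0 -0.002 -0.18 0 -0.06; 0 0 0 -0.003 -0.23 0 -0.06; 0 0 0 -0.004 -0.28 0 -0.06; 0 0 0 -0.004 -0.32 0 -0.06; 0 0 0 -0.004 -0.35 0 -0.06"
}}

```text
time: 8.7
tool_pos: [0.5532, 0.008, 0.0608]
tcp_rot: [3.14, 0.082, 0.0]
wrist_force: [0.7, -0.6, 0.7]
width: 0.471
```

Run:
```python
from h import *
to((.5521,.0264,.061),0.058)
d=viewer.read_camera("scene")
p=np.load("p.npy");S=(p[0]+.03*np.cos(p[2]),p[1]+.03*np.sin(p[2]))
crop(d,240,170,340,245,8,"pics/s12.png",[proj(d,ring(S,.0505,.04))])
```

```text
pos [0.5532 0.008  0.0608] turn [ 0.    -0.    -0.003] shift [-0.002 -0.185 -0.002] q [-0.03  0.23  2.03 -0.    0.88 -0.08] F [ 0.7 -0.6  0.7] w 0.471 t 8.7
```

View pics/s12.png

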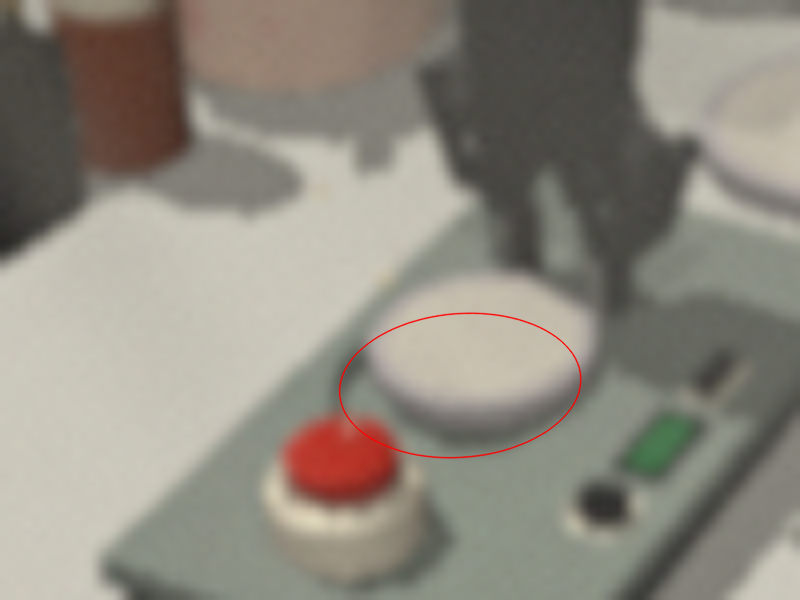

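{"api": "move_arm", "payload": {
  "series": "0 0 0 0 -0.03 0 -0.06; 0 0 0 0 -0.06 0 -0.06; 0 0 0 0 -0.09 0 -0.06; 0 0 0 0 -0.12 0 -0.06; 0 0 0 -0.001 -0.14 0 -0.06; 0 0 0 -0.002 -0.16 0 -0.06; 0 0 0 -0.002 -0.18 0 -0.06; 0 0 0 -0.002 -0.19 0 -0.06"
}}

```text
time: 9.55
tool_pos: [0.552, 0.0266, 0.0608]
tcp_rot: [3.14, 0.082, -0.0]
wrist_force: [0.1, -1.0, -0.3]
width: 0.473
```

Run:
```python
from h import *
to((.5521,.0264,.061),0.058)
d=viewer.read_camera("scene")
p=np.load("p.npy");S=(p[0]+.03*np.cos(p[2]),p[1]+.03*np.sin(p[2]))
crop(d,240,170,340,245,8,"pics/s13.png",[proj(d,ring(S,.048,.043))])
```

```text
pos [0.552  0.0266 0.0608] turn [ 0.     0.    -0.003] shift [ 0.001  0.002 -0.002] q [ 0.    0.23  2.03 -0.    0.88 -0.05] F [ 0.1 -1.  -0.3] w 0.473 t 9.55
```

View pics/s13.png

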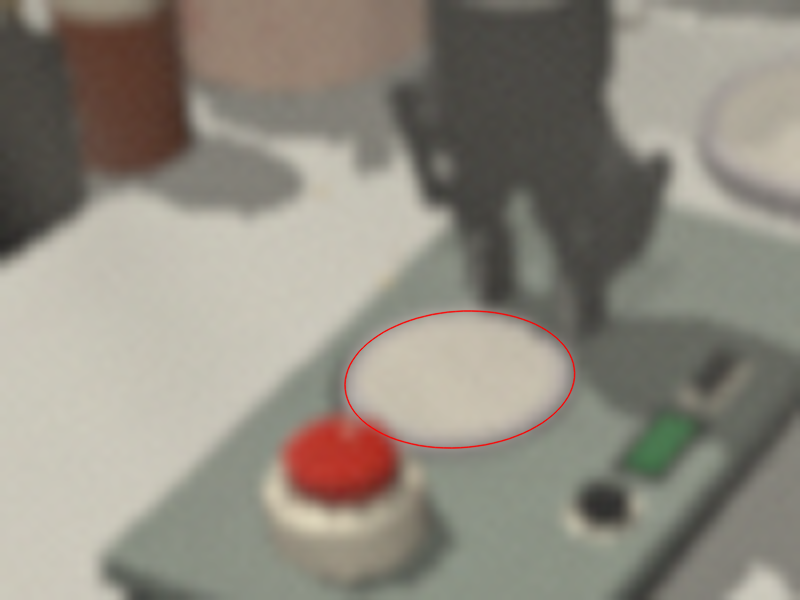

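The pan outline matches the predicted seated ring, with its top at 43 mm. I'll back off, lift and check that it lies flat before going near the key.

{"api": "move_arm", "payload": {
  "series": "0 0 0 0 0.05 0 -0.06; 0 0 0 0 0.1 -0.05 -0.06; 0 0 0 0 0.12 -0.2 -0.06; 0 0 0 -0.1 0.12 -0.4 -0.06; 0 0 0 -0.3 0 -0.6 -0.3; 0 0 0 -0.5 -0.2 -0.7 -0.7; 0 0 0 -0.7 -0.45 -0.7 -1; 0 0 0 -0.9 -0.7 -0.7 -1"
}}

```text
time: 10.4
tool_pos: [0.4589, 0.0921, 0.133]
tcp_rot: [-3.14, -0.079, -0.005]
wrist_force: [-0.1, -0.1, 0.6]
width: 0.006
```

Run:
```python
from h import *
to((.4437,.1055,.09),0.052)
p=np.load("p.npy");S=(p[0]+.03*np.cos(p[2]),p[1]+.03*np.sin(p[2]))
d=viewer.read_camera("scene")
crop(d,240,160,360,250,6,"pics/s14.png")
d=viewer.read_camera("top"); crop(d,220,130,340,220,6,"pics/t14.png",[proj(d,ring(S,.048,.043))])
```

```text
pos [0.4589 0.0921 0.133 ] turn [-0.    -0.002 -0.001] shift [-0.147 -0.141  0.43 ] q [ 0.14 -0.02  2.16  0.    1.    0.09] F [-0.1 -0.1  0.6] w 0.006 t 10.4
```

View pics/s14.png

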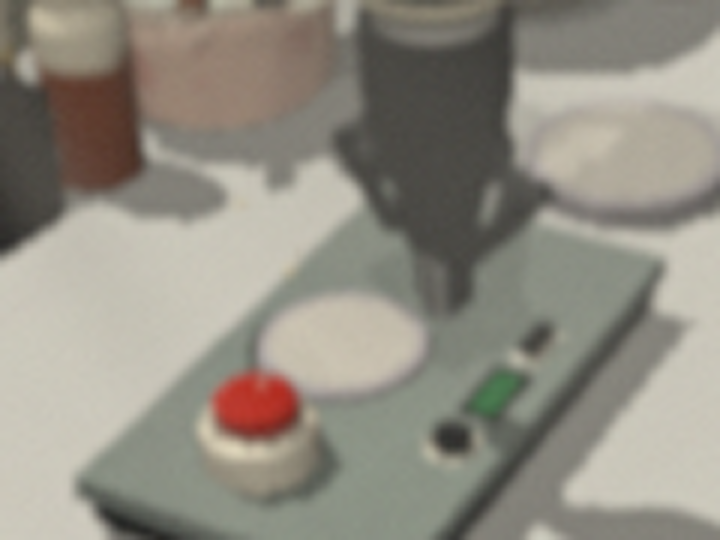

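View pics/t14.png

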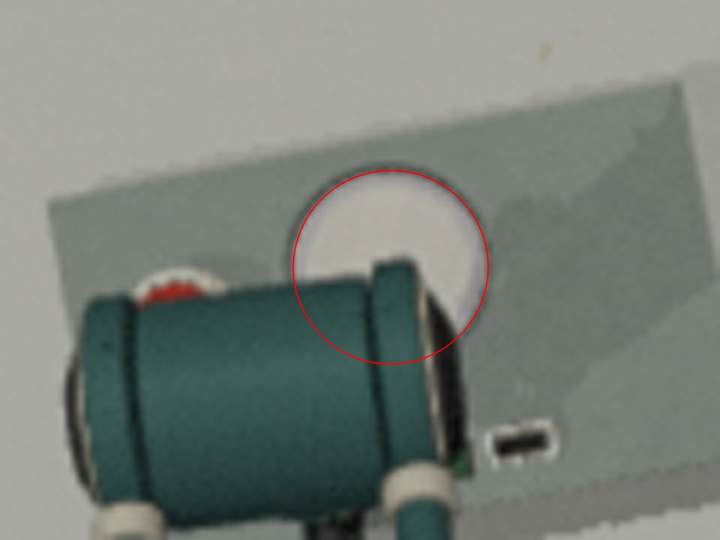

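The pan lies flat inside the recess, with a thin dark gap all round, and is concentric in both views. Next is the zero key.

{"api": "move_arm", "payload": {
  "series": "0 0 0 -0.04 -0.04 0.02 -1; 0 0 0 -0.09 -0.09 0.05 -1; 0 0 0 -0.14 -0.13 0.1 -1; 0 0 0 -0.15 -0.14 0.2 -1; 0 0 0 -0.15 -0.14 0.3 -1; 0 0 0 -0.15 -0.14 0.4 -1; 0 0 0 -0.15 -0.14 0.45 -1; 0 0 0 -0.15 -0.14 0.45 -1"
}}

```text
time: 11.3
tool_pos: [0.442, 0.1046, 0.0843]
tcp_rot: [3.14, 0.081, -0.004]
wrist_force: [-0.3, -0.2, -0.3]
width: 0.001
```

Run:
```python
from h import *
to((.4437,.1055,.07),0.052)
s=bot.read_state(); R=Ro.from_rotvec(s["tcp_rot"])
d=viewer.read_camera("scene")
P=[ring((.4437,.1055),.012,.048)]+[np.array([s["tool_pos"]+R.apply([x,y,.022]) for x,y in((.0145,-.011),(.0145,.011),(-.0145,.011),(-.0145,-.011))])]
crop(d,290,190,350,235,12,"pics/s15.png",[proj(d,x) for x in P])
```

```text
pos [0.442  0.1046 0.0843] turn [ 0.     0.001 -0.   ] shift [ 0.018 -0.008  0.143] q [ 0.18  0.02  2.22 -0.    0.9   0.13] F [-0.3 -0.2 -0.3] w 0.001 t 11.3
```

View pics/s15.png

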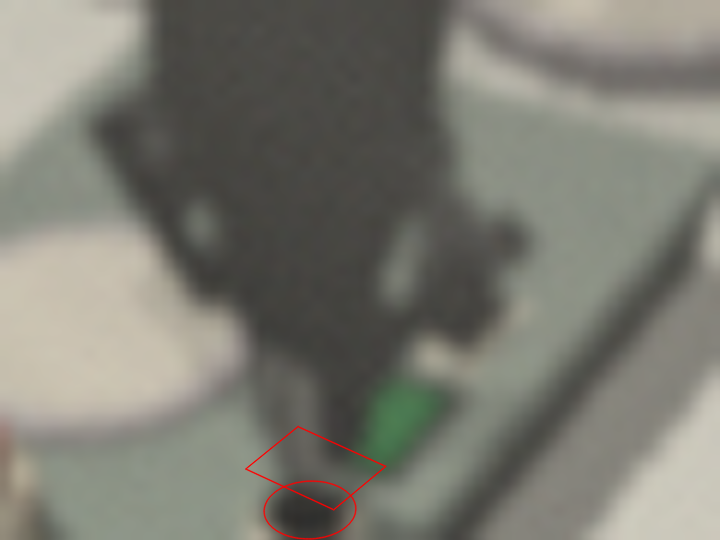

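{"api": "move_arm", "payload": {
  "series": "0 0 0 0.01 0 0.03 -1; 0 0 0 0.018 -0.005 0.06 -1; 0 0 0 0.018 -0.005 0.1 -1; 0 0 0 0.018 -0.005 0.13 -1; 0 0 0 0.018 -0.005 0.15 -1; 0 0 0 0.018 -0.005 0.16 -1; 0 0 0 0.018 -0.005 0.17 -1; 0 0 0 0.018 -0.005 0.17 -1"
}}

```text
time: 12.15
tool_pos: [0.4444, 0.1055, 0.0687]
tcp_rot: [3.14, 0.081, -0.001]
wrist_force: [-0.5, 0.1, 2.1]
width: -0.0
```

Run:
```python
from h import *
for i in range(4):
    to((.4437,.1055,.065),0.052)
    d=viewer.read_camera("scene")
crop(d,290,190,350,235,12,"pics/s16.png")
```

```text
pos [0.4444 0.1055 0.0687] turn [ 0.  0. -0.] shift [-0.007 -0.     0.037] q [0.18 0.05 2.23 0.   0.86 0.13] F [-0.5  0.1  2.1] w -0.0 t 12.15
pos [0.4445 0.1055 0.0688] turn [ 0.  0. -0.] shift [-0.008 -0.     0.038] q [0.18 0.05 2.23 0.   0.86 0.13] F [-1.2 -0.3  1.3] w 0.003 t 12.2
pos [0.4446 0.1055 0.0689] turn [-0.  0. -0.] shift [-0.009 -0.     0.039] q [0.18 0.05 2.23 0.   0.86 0.13] F [-0.5  0.2  2.2] w 0.0 t 12.25
pos [0.4446 0.1056 0.0689] turn [-0. -0. -0.] shift [-0.01   0.     0.039] q [0.18 0.05 2.23 0.   0.86 0.13] F [-1.4  0.2  1.6] w 0.005 t 12.3
```

View pics/s16.png

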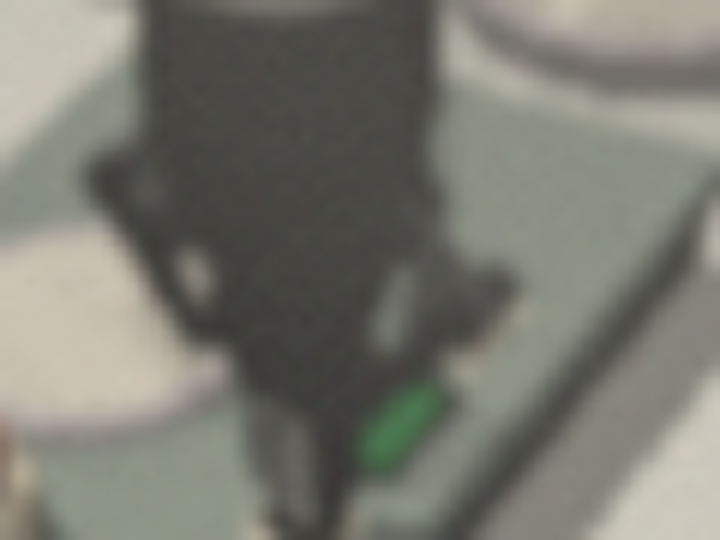

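The wrist reads about 1.8 N, so the fingers are on the key and it has travelled about 1.6 mm. Full depth should come at TCP z ≈ 0.0655.

{"api": "move_arm", "payload": {
  "series": "0 0 0 -0.008 0 0.01 -1; 0 0 0 -0.008 0 0.02 -1; 0 0 0 -0.008 0 0.03 -1; 0 0 0 -0.008 0 0.035 -1; 0 0 0 -0.008 0 0.04 -1; 0 0 0 -0.008 0 0.045 -1; 0 0 0 -0.008 0 0.045 -1; 0 0 0 -0.008 0 0.045 -1"
}}

```text
time: 13.15
tool_pos: [0.4446, 0.1056, 0.065]
tcp_rot: [-3.14, -0.081, -0.002]
wrist_force: [0.4, -0.9, 6.3]
width: -0.006
```

Run:
```python
from h import *
for i in range(4):
    to((.4437,.1055,.065),0.052)
    d=viewer.read_camera("scene")
```

```text
pos [0.4446 0.1056 0.065 ] turn [-0.    -0.001 -0.   ] shift [-0.009  0.    -0.   ] q [ 0.18  0.06  2.23 -0.    0.85  0.13] F [ 0.4 -0.9  6.3] w -0.006 t 13.15
pos [0.4446 0.1056 0.065 ] turn [-0.    -0.001 -0.   ] shift [-0.009  0.    -0.   ] q [ 0.18  0.06  2.23 -0.    0.85  0.13] F [ 0.  -0.3  6.1] w -0.003 t 13.2
pos [0.4446 0.1056 0.065 ] turn [-0.    -0.001 -0.   ] shift [-0.009  0.    -0.   ] q [ 0.18  0.06  2.23 -0.    0.85  0.13] F [ 0.4 -1.7  6.1] w -0.001 t 13.25
pos [0.4446 0.1056 0.065 ] turn [-0.    -0.001 -0.   ] shift [-0.009  0.    -0.   ] q [ 0.18  0.06  2.23 -0.    0.85  0.13] F [ 0.6 -1.2  5.9] w 0.003 t 13.3
```

The force is 6 N, above the spring's 4.2 N at full travel, so the key should be on its stop. I'll press slightly more to confirm, then let go.

{"api": "move_arm", "payload": {
  "series": "0 0 0 0 0 0.005 -1; 0 0 0 0 0 0.01 -1; 0 0 0 0 0 0.01 -1; 0 0 0 0 0 0.01 -1; 0 0 0 0 0 0.01 -1; 0 0 0 0 0 0.01 -1; 0 0 0 0 0 0.01 -1; 0 0 0 0 0 0.01 -1"
}}

```text
time: 14.15
tool_pos: [0.4447, 0.1056, 0.0648]
tcp_rot: [-3.14, -0.082, -0.002]
wrist_force: [-1.8, -0.9, 13.5]
width: 0.001
```

With 1 mm more commanded, the tool moved only 0.2 mm and the force doubled to 13.5 N, so the key is on its hard stop. Now I'll lift straight up.

{"api": "move_arm", "payload": {
  "series": "0 0 0 0 0 -0.03 -1; 0 0 0 0 0 -0.08 -1; 0 0 0 0 0 -0.15 -1; 0 0 0 0 0 -0.3 -1; 0 0 0 0 0 -0.5 -1; 0 0 0 0 0 -0.7 -1; 0 0 0 0 0 -0.9 -1; 0 0 0 0 0 -1 -1"
}}

```text
time: 14.95
tool_pos: [0.444, 0.1057, 0.1648]
tcp_rot: [-3.14, -0.081, -0.002]
wrist_force: [0.6, 0.5, 0.3]
width: 0.002
```

{"api": "move_arm", "payload": {
  "series": "0 0 0 0 0.1 -0.1 -1; 0 0 0 0 0.25 -0.2 -1; 0 0 0 0 0.4 -0.2 -1; 0 0 0 0 0.55 -0.2 -1; 0 0 0 0 0.7 -0.2 -1; 0 0 0 0 0.85 -0.2 -1; 0 0 0 0 0.95 -0.2 -1; 0 0 0 0 1 -0.2 -1"
}}

```text
time: 15.75
tool_pos: [0.4485, 0.0046, 0.1827]
tcp_rot: [-3.141, -0.08, 0.002]
wrist_force: [-0.1, 0.1, 0.3]
width: 0.002
```

{"api": "move_arm", "payload": {
  "series": "0 0 0 0 0.1 0 -1; 0 0 0 0 0.25 0 -1; 0 0 0 0 0.4 0 -1; 0 0 0 0 0.55 0 -1; 0 0 0 0 0.7 0 -1; 0 0 0 0 0.85 0 -1; 0 0 0 0 0.95 0 -1; 0 0 0 0 1 0 -1"
}}

```text
time: 16.55
tool_pos: [0.4542, -0.095, 0.1832]
tcp_rot: [-3.141, -0.081, 0.0]
wrist_force: [-1.3, 0.8, 0.2]
width: 0.002
```

Run:
```python
from h import *
to((.4437,.1055,.2),0.052)
p=np.load("p.npy");S=(p[0]+.03*np.cos(p[2]),p[1]+.03*np.sin(p[2]))
d=viewer.read_camera("scene")
crop(d,240,160,360,250,6,"pics/s20.png")
d=viewer.read_camera("top"); crop(d,210,130,370,250,5,"pics/t20.png")
```

```text
pos [ 0.4542 -0.095   0.1832] turn [-0.  0. -0.] shift [-2.000e-03 -2.007e+00 -1.680e-01] q [-0.26 -0.08  2.12 -0.    1.11 -0.31] F [-1.3  0.8  0.2] w 0.002 t 16.55
```

View pics/s20.png

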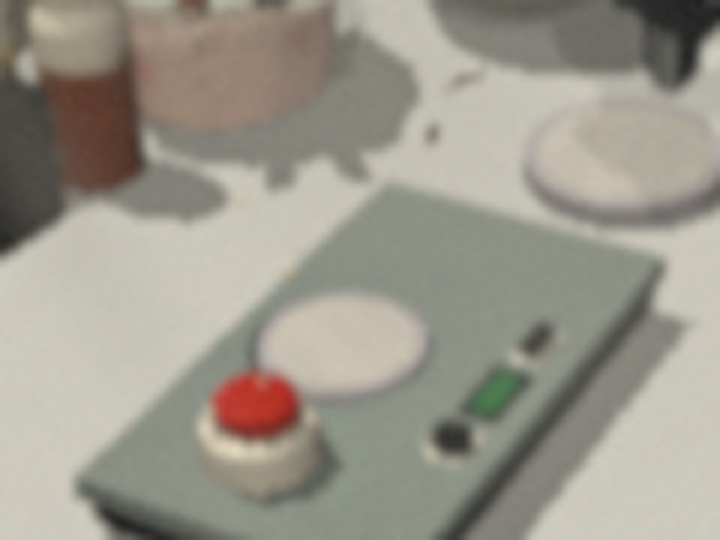

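View pics/t20.png

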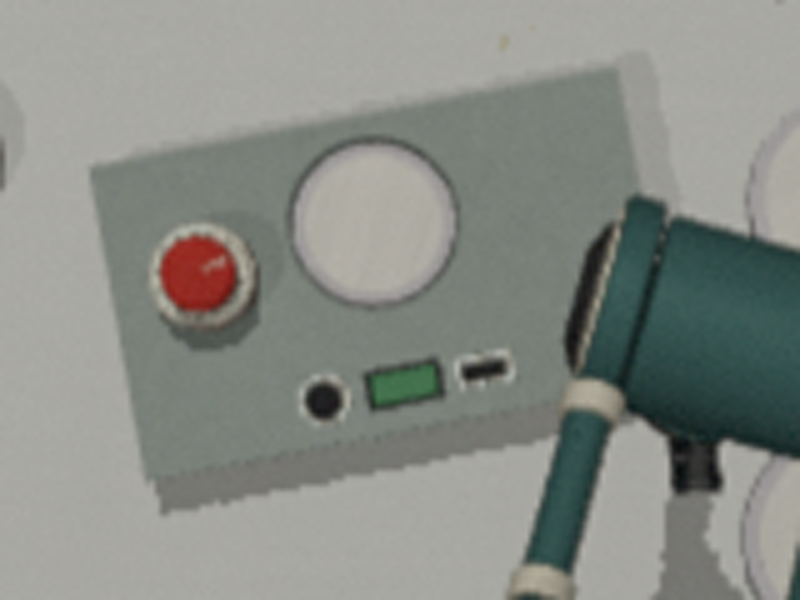

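The pan is concentric in the recess at crop (374,222). The zero key at (324,400) is up again, the power key at (485,370) is untouched, and the timer at (200,275) has not moved. The robot is clear of everything.

```bash
python3 -c "
from workcell import bot
print(bot.finish_job())"
```

```text
the job is handed in; nothing more can be done
None
```

The pan is seated flat in the recess and the zero key has been pressed fully down and released. The job was handed in at about 16.7 s of the 48 s allowed, and the hand-in reports no verdict.

- **Pan:** I pushed the 96 mm pan, the smallest of the three discs, about 100 mm across the deck with the half-open fingertips until it dropped in. In both cameras it sits concentric with the seat. In the scene view its outline matches the one predicted for its top 3 mm above the deck.
- **Zero key:** I pressed it only after checking the pan was seated. The wrist force was 6 N, above the spring's 4.2 N at full travel. Pressing on moved the tool only 0.2 mm while the force rose to 13.5 N, so the key was on its stop. The final pictures show it up again.
- **Everything else:** The power key was not touched and the timer has not moved. The larger discs beside the scale look unmoved too. I did not re-check the loose items farther out on the table, but the arm never came near them. The robot was touching nothing at hand-in.
- **Disagreement:** At half opening the fingertips measured about 12–16 mm ahead of the tool point, not the stated 22 mm. I set the push height from that measurement. With the fingers shut, contact with the key agreed with 22 mm.

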